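# Put the packing desk's tools back in their places

## Task

Clear up the packing desk: put the knife away first, flat inside the red tray, before you move anything else. Then set the stapler upright and wholly on the black rubber pad, lengthwise along it, the wide tape roll over the stand with the thick hub and the narrow tape roll over the stand with the thin peg, each lying flat on the stand's base. Leave the mouse and the calculator where they are.

Things in the scene. Friction and masses are not known exactly. Their poses are not given: they have to be found in the camera images.
- knife: Loose carton knife lying flat: grey plastic handle 105 long, 28 wide, 16 high, with a narrower steel nose 22 wide at the +x end, 133 mm long overall (from x = -70 to x = +63). Origin under the middle at the underside, x along the knife, z up. 0.07 to 0.12 kg; the mass centre is within 10 mm of the origin. Grip it across its 28 mm width near the origin.
- stapler: Loose black desk stapler standing on its base: base plate 130 x 36 x 8, above it a narrow steel magazine, and a black top arm 126 long, 26 wide, between heights 26 and 48 mm. All rigid, it does not open. Origin at the centre of the underside, x along the length, z up. 0.2 to 0.35 kg, balanced at its middle. Grip the top arm across its 26 mm width.
- wide_roll: Loose brown parcel tape roll lying on its flat side: outer diameter 100, open core 76 through it (so the ring wall is 12 thick), 48 high. Origin at the centre of the underside, z up along its axis. 0.13 to 0.21 kg. Too wide to grip across: pinch the ring wall, one finger inside the core.
- narrow_roll: Loose cream tape roll lying on its flat side: outer diameter 62, open core 38 through it, 24 high. Origin at the centre of the underside, z up along its axis. 0.04 to 0.07 kg. Grip it across its outside.
- knife_tray: Fixed shallow red steel tray, outside 180 x 96 and 14 high, walls and floor 3 thick (inside 174 x 90). Origin at the centre of its underside on the desk, x along the length, z up. The knife belongs in it.
- stapler_pad: Fixed flat black rubber pad 160 x 70 x 3, its top 3 mm over the desk. Origin at the centre of its underside, x along the length, z up. The stapler belongs on it, either way round.
- big_hub: Fixed tape stand: round grey base disc of diameter 112, 6 high, and on its centre a dark hub of diameter 54 that rises 20 over the base (to 26 mm over the desk). Origin at the centre of the underside. The wide roll's core goes over the hub and the roll rests on the base.
- small_hub: Fixed tape stand: round grey base disc of diameter 80, 6 high, and on its centre a dark peg of diameter 18 that rises 14 over the base (to 20 mm over the desk). Origin at the centre of the underside. The narrow roll's core goes over the peg and the roll rests on the base.
- mouse: Loose black computer mouse 105 x 62 x 34 on the desk's far side, a bystander. Origin at the centre of its underside.
- calculator: Loose grey desk calculator 120 x 76 x 18 lying to the robot's left, a bystander. Origin at the centre of its underside.

How it is judged:
On the way:
1. The knife lies flat in the red tray while the stapler and both rolls have not yet been moved (within 40 mm of where they were) (horizontal distance between knife and knife_tray below 0.045 m and z of knife in the frame of knife_tray below 0.007 m and angle between knife's own z axis and vertical below 0.05 rad and linear speed of knife below 0.02 m/s and contact force between the fingers and knife below 0.1 N and distance of each of stapler, wide_roll, narrow_roll from where it was at the start of the episode below 0.04 m), for 0.2 s.
At the end, for the whole second after the job is handed in: Knife flat in the tray (within 45 mm of its centre); stapler upright on the pad (17 mm lengthwise, 18 across, 0.28 rad); wide roll flat over the thick hub (14 mm), narrow roll flat over the thin peg (13 mm), both resting on the bases (4 mm in height); all released and at rest (horizontal distance between knife and knife_tray below 0.045 m and z of knife in the frame of knife_tray below 0.007 m and angle between knife's own z axis and vertical below 0.05 rad and linear speed of each of knife, stapler, wide_roll, narrow_roll below 0.02 m/s and x of stapler in the frame of stapler_pad between -0.017 and 0.017 m and y of stapler in the frame of stapler_pad between -0.018 and 0.018 m and angle between the x axis of stapler and the x axis of stapler_pad, either way round below 0.28 rad and z of stapler in the frame of stapler_pad below 0.008 m and angle between each of stapler, wide_roll, narrow_roll's own z axis and vertical below 0.1 rad and horizontal distance between wide_roll and big_hub below 0.014 m and z of wide_roll in the frame of big_hub below 0.01 m and horizontal distance between narrow_roll and small_hub below 0.013 m and z of narrow_roll in the frame of small_hub below 0.01 m); the robot touches nothing.
It fails at once if The mouse is moved by more than 30 mm (distance of mouse from where it was at the start of the episode above 0.03 m).
It fails at once if The calculator is moved by more than 30 mm (distance of calculator from where it was at the start of the episode above 0.03 m).
It also fails if it takes over 112 s, if anything falls off the work surface, if the arm or the gripper's body presses on something with over 40 N, if the wrist force passes 120 N, or if a joint passes its speed limit or range.

## Robot

A 6-joint arm with a two-finger parallel gripper is mounted at the origin on the work surface. World frame = base frame: x ahead of the robot, y to its left, z up, the work surface at z = 0. Lengths are in m, angles in rad, forces in N, time in s.
With the tool pointing down it reaches from about 0.25 to 0.8 m from the base axis. Payload 8.5 kg.
Tool frame: the origin (TCP) lies on the centre line of the jaws, within the pads' length; the fingertips stand 14 mm ahead of it and the grasp point (between the pads) lies 5 mm behind it; z points along the fingers, y is the line along which they close (so a half turn about z gives the same grasp; the last joint's range is limited). The gripper opens to 85 mm and grips with 20 to 120 N. Pads are 22 mm wide; open, the fingers measure 114 mm over their backs; the gripper's body (76 mm by 85 mm) begins 54 mm behind the grasp point. The pads swing forward as they close: fully open they stand 13 mm farther back than shut.
Start: joints at [1.105, 0.238, -0.013, 1.319, 0, 1.571], TCP at [0.236, 0.469, 0.245] pointing down, gripper open.
Joint ranges: [-2.66, 2.66], [-1.03, 1.9], [-1.14, 1.46], [-1.82, 2.27], [-1.45, 1.34], [-3.14, 3.14]. Speed limits (rad/s): [2.22, 2.22, 2.79, 3.14, 3.14, 3.14].

## Interface

Orientations are given as [roll, pitch, yaw] about the fixed x, y, z axes, in that order (R = Rz(yaw) Ry(pitch) Rx(roll)).
In Python, from rig import arm, telemetry, cams gives the robot as it stands. Calls block until the motion is done:
- arm.movep(position, orientation): joint-space move of the TCP to a pose.
- arm.move_linear(position, ori=None, rate=0.15, max_force=None): straight line of the TCP; ori=None keeps the orientation; rate is the mean speed in m/s. With max_force (N) it stops when the force on the tool has changed by that much, and returns True; else False.
- arm.goto_joints(angles): joint-space move.
- arm.gripper_open() and arm.clamp(): open the fingers fully, or close them until they stop; the grip force is fixed at half the most.
- arm.sleep(seconds).
- arm.ik(position, orientation): joint angles nearest the present ones, or None.
- telemetry.observe(): the state.
- cams.grab_frame(name): name is "scene" or "top" or "wrist"; returns the picture (384x512x3 uint8, red, green, blue); there is no depth.
- cams.camera_params(name): a dict with "K" (3x3 intrinsics, pixels), "k1" (the pictures are not rectified: a ray, as slopes to the right and down, at radius r is drawn at 1 + k1 r^2 times it, then the intrinsics apply), "origin" and "orientation" of the camera in the world. Camera axes: x right, y up, looking along -z (the intrinsics and any distortion apply to the point x, -y, -z); pixel columns grow to the right and rows downward; lengths in m; the calibration is good to about 2 mm. A picture is of the moment at which its call begins: read the wrist's pose just before it. camera_params takes no time and is no camera call; for the wrist camera it gives the pose at the moment of the call.
A pose or a line that the arm cannot do raises arm.MotionError and nothing moves.
- arm.sign_off(): hands the job in; it is judged then, once.
The state is a dict: "t": time; "joint_positions": joint angles; "qvel": joint speeds; "tau": joint torques, N m; "tool_pos": TCP position; "tcp_rot": TCP orientation; "contact_force": force on the tool from outside, world axes, zero at the start; "wrist_torque": the same for the moment, N m; "finger_gap": finger opening in m; "grip_force": force on a finger pad.
Only numpy, scipy, OpenCV 4.12 (cv2) and the standard library are available. Lean on these libraries where they do the work, as an engineer would, in place of code of your own. Each camera call takes 0.05 s, during which the arm holds its last target. There are 200 camera calls.

## Working session

There is one attempt and no reset: what is moved stays moved. The work goes in short steps, each a Python script; the robot and the scene stay as the last script left them, time stands still between calls to the robot, and variables do not carry over. Pictures are saved under pics/ and viewed, at most 14 in all, crops included, and the job is handed in when it is done.

```bash
ls; mkdir -p pics
python3 - <<'E'
from rig import arm, telemetry, cams
import cv2
for n in("top","scene"):
    cv2.imwrite(f"pics/{n}0.png",cams.grab_frame(n)[:,:,::-1])
for n in("top","scene","wrist"):
    print(n,cams.camera_params(n))
print(telemetry.observe())
E
```

```text
pics
top {'K': array([[437.5618636 ,   0.        , 249.9632166 ],
       [  0.        , 437.5618636 , 194.82944061],
       [  0.        ,   0.        ,   1.        ]]), 'k1': -0.08946278033405924, 'origin': array([0.35629397, 0.05659627, 1.38447723]), 'orientation': array([ 1.68713220e-01, -7.26406426e-04, -1.54950672e+00])}
scene {'K': array([[458.07603289,   0.        , 251.112664  ],
       [  0.        , 458.07603289, 197.1568676 ],
       [  0.        ,   0.        ,   1.        ]]), 'k1': 0.05628574169886315, 'origin': array([1.72885563, 0.33762852, 0.83117653]), 'orientation': array([0.99809718, 0.02306213, 1.81599853])}
wrist {'K': array([[289.99504997,   0.        , 257.21567728],
       [  0.        , 289.99504997, 194.99306828],
       [  0.        ,   0.        ,   1.        ]]), 'k1': 0.005089837798706885, 'origin': array([0.1691078 , 0.50304696, 0.37376381]), 'orientation': array([-0.29568683,  0.00153765,  1.10491954])}
{'t': 0.1, 'joint_positions': array([ 1.10498864e+00,  2.38726528e-01, -1.41629341e-02,  1.31919195e+00,
       -1.60612922e-05,  1.57078674e+00]), 'qvel': array([-9.46398261e-05, -7.47479463e-04,  2.83533025e-03,  1.07833949e-04,
       -2.12992743e-04, -6.29109087e-04]), 'tau': array([-9.89238215e-04, -5.39719963e+01,  3.47000170e+01,  1.33425710e-02,
       -1.22539236e-04, -1.49183910e-05]), 'tool_pos': array([0.23564848, 0.46875233, 0.24474162]), 'tcp_rot': array([-3.14030757e+00,  1.60489584e-05,  2.67579457e+00]), 'contact_force': array([-0.67521183,  0.12287994,  0.57656862]), 'wrist_torque': array([-0.0637678 ,  0.02849448, -0.00350934]), 'grip_force': 0.0, 'finger_gap': 0.08528795737609612}
```

View pics/top0.png

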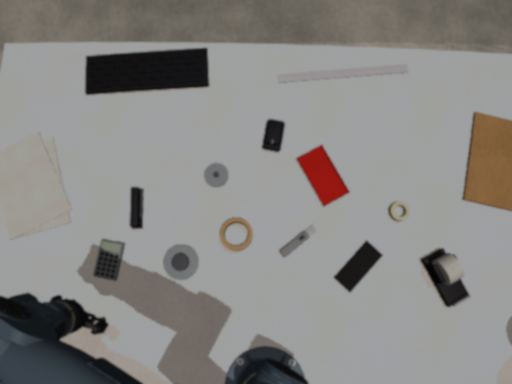

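View pics/scene0.png

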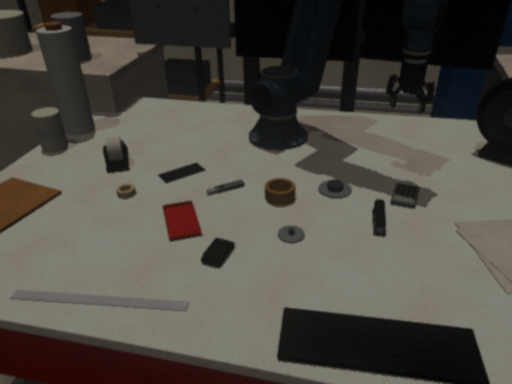

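```bash
cat > h.py <<'E'
import numpy as np, cv2
from scipy.spatial.transform import Rotation as R
from rig import arm, telemetry, cams
def rot(e): return R.from_euler('xyz',e).as_matrix()
def ray(p,uv):
    K=p['K']; uv=np.atleast_2d(uv).astype(float)
    d=(uv-K[[0,1],[2,2]])/K[0,0]; s=d.copy()
    for _ in range(20): s=d/(1+p['k1']*(s**2).sum(1,keepdims=True))
    return np.c_[s[:,0],-s[:,1],-np.ones(len(s))]@rot(p['orientation']).T
def unproj(p,uv,z=0.):
    r=ray(p,uv); o=p['origin']; return (o+r*((z-o[2])/r[:,2:]))[:,:2]
def tri(views):  # [(p,uv)...] -> 3d point, residual
    A=np.zeros((3,3));b=np.zeros(3);L=[]
    for p,uv in views:
        r=ray(p,uv)[0];r/=np.linalg.norm(r);M=np.eye(3)-np.outer(r,r);A+=M;b+=M@p['origin'];L.append((M,p['origin']))
    x=np.linalg.solve(A,b); return x,[float(np.linalg.norm(M@(x-o))) for M,o in L]
def proj(p,X):
    c=(np.atleast_2d(X)-p['origin'])@rot(p['orientation']); s=np.c_[c[:,0]/-c[:,2],-c[:,1]/-c[:,2]]
    s=s*(1+p['k1']*(s**2).sum(1,keepdims=True)); return s*p['K'][0,0]+p['K'][[0,1],[2,2]]
def down(yaw): return [np.pi,0,yaw]
def shot(name,f):
    p=cams.camera_params(name); im=cams.grab_frame(name); cv2.imwrite(f'pics/{f}.png',im[:,:,::-1]); np.save(f'pics/{f}.npy',p); return p,im
def load(f): return np.load(f'pics/{f}.npy',allow_pickle=True).item(),cv2.imread(f'pics/{f}.png')
E
python3 - <<'E'
from h import *
p=cams.camera_params('top')
for n,uv in dict(knife=(297,241),tray=(323,175),pad=(358,266),stapler=(136,208),big=(181,262),small=(216,175),wide=(236,234),narrow=(399,211),mouse=(273,135),calc=(109,260)).items():
    print(n,unproj(p,uv,.01).round(3))
# survey
for i,(x,y,yaw) in enumerate([(.38,.36,np.pi/2),(.48,.16,np.pi/2),(.48,-.12,np.pi/2),(.36,-.28,np.pi/2)]):
    try:
        arm.movep([x,y,.27],down(yaw)); shot('wrist',f'w{i}')
    except arm.MotionError as e: print(i,e)
print(telemetry.observe()['t'],telemetry.observe()['joint_positions'])
ims=[cv2.imread(f'pics/w{i}.png') for i in range(4)]
cv2.imwrite('pics/mosaic.png',cv2.resize(np.vstack([np.hstack(ims[:2]),np.hstack(ims[2:])]),(800,600)))
E
```

```text
knife [[ 0.447 -0.09 ]]
tray [[ 0.66  -0.173]]
pad [[ 0.372 -0.282]]
stapler [[0.54  0.423]]
big [[0.373 0.271]]
small [[0.653 0.171]]
wide [[0.465 0.102]]
narrow [[ 0.548 -0.418]]
mouse [[ 0.79 -0.01]]
calc [[0.373 0.499]]
3.85 [-6.58466381e-01  1.12353688e-01 -1.08189387e-01  1.35005109e+00
  4.44659202e-04  9.10991287e-01]
```

View pics/mosaic.png

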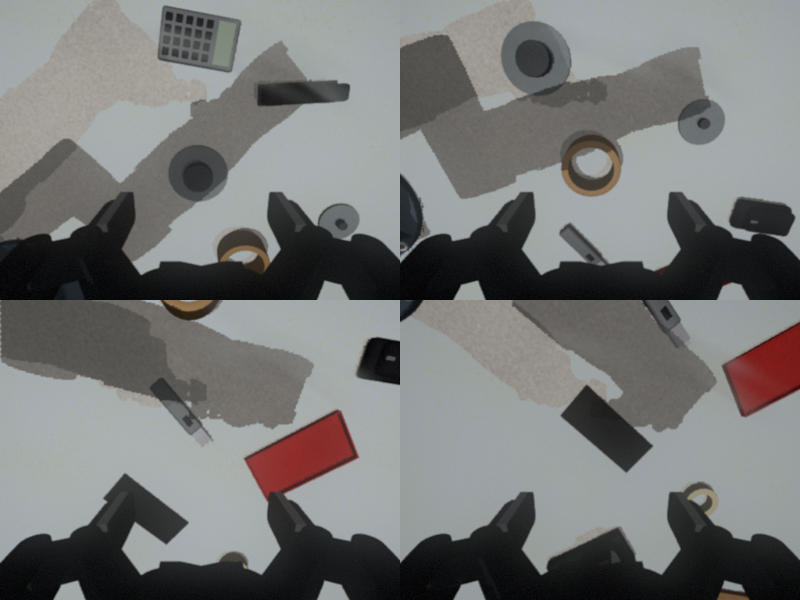

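```bash
cat > fit.py <<'E'
from h import *
from scipy.optimize import minimize
def box(x0,x1,w,z0,z1): return np.array([[x,y,z] for x in(x0,x1) for y in(-w/2,w/2) for z in(z0,z1)])
def cyl(d,z0,z1):
    a=np.linspace(0,2*np.pi,40,endpoint=False); return np.vstack([np.c_[d/2*np.cos(a),d/2*np.sin(a),0*a+z] for z in(z0,z1)])
M=dict(tray=box(-.09,.09,.096,0,.014),pad=box(-.08,.08,.07,0,.003),
 stapler=np.vstack([box(-.065,.065,.036,0,.008),box(-.063,.063,.026,.026,.048)]),
 big=cyl(.054,.006,.026),small=cyl(.018,.006,.020),wide=cyl(.1,0,.048),narrow=cyl(.062,0,.024))
def kind(n,im):
    hsv=cv2.cvtColor(im,cv2.COLOR_BGR2HSV).astype(int); b,g,r=[im[...,i].astype(int) for i in range(3)]
    if n=='tray': return (r-g>60)
    if n in('wide','narrow'): return (r-b>(30 if n=='wide' else 22))
    return im.max(2)<(62 if n in('pad','stapler') else 85)
def seg(n,p,im,seed):
    m=kind(n,im).astype(np.uint8)
    k,l,st,c=cv2.connectedComponentsWithStats(m)
    u,v=proj(p,[*seed,.01])[0]; ys,xs=np.nonzero(m*np.isin(l,np.nonzero(st[:,4]>12)[0]))
    i=np.argmin((xs-u)**2+(ys-v)**2); lab=l[ys[i],xs[i]]
    pts=np.argwhere(l==lab)[:,::-1].astype(np.int32)
    return cv2.convexHull(pts)
S=8
def fill(h,off):
    m=np.zeros((600*2,600*2),np.uint8); cv2.fillConvexPoly(m,np.round((h-off+60)*4).astype(np.int32),1); return m
def fit(n,obs,x0,sym): # obs [(p,hull)]; returns x,y,yaw,z
    T=[]
    for p,h in obs:
        h=h[:,0,:].astype(float); off=h.min(0)
        c=h.mean(0); d=h-c; h2=h+0.5*d/np.maximum(np.linalg.norm(d,axis=1,keepdims=True),1e-6)
        T.append((p,off,fill(h2,off)))
    def cost(q):
        y=0 if sym else q[2]; z=q[-1]; c,s=np.cos(y),np.sin(y); m=M[n]
        X=np.c_[c*m[:,0]-s*m[:,1]+q[0],s*m[:,0]+c*m[:,1]+q[1],m[:,2]+z]; t=0
        for p,off,mk in T:
            h=cv2.convexHull(proj(p,X).astype(np.float32))[:,0]; f=fill(h,off)
            t+=1-(f&mk).sum()/(f|mk).sum()
        return t/len(T)+0.3*abs(z)
    best=None
    for y in ([0] if sym else np.arange(0,np.pi,np.pi/8)):
        s0=np.array([*x0]+([] if sym else [y])+[0.]); k=len(s0)
        sim=np.vstack([s0]+[s0+np.eye(k)[i]*([.02,.02]+([] if sym else [.2])+[.01])[i] for i in range(k)])
        r=minimize(cost,s0,method='Nelder-Mead',options=dict(initial_simplex=sim,xatol=1e-4,fatol=1e-4,maxfev=300))
        if best is None or r.fun<best.fun: best=r
    return best
E
cat > a.py <<'E'
from fit import *
import shutil
p=cams.camera_params('top'); np.save('pics/top0.npy',p); np.save('pics/scene0.npy',cams.camera_params('scene'))
seeds=dict(tray=(.66,-.173),pad=(.372,-.282),stapler=(.54,.423),big=(.373,.271),small=(.653,.171),wide=(.465,.102),narrow=(.548,-.418))
views=dict(tray=['top0','w2'],pad=['top0','w3'],stapler=['top0','w0'],big=['top0','w0','w1'],small=['top0','w0','w1'],wide=['top0','w1'],narrow=['top0','w3'])
V={f:load(f) for f in['top0','w0','w1','w2','w3']}; O={f:V[f][1].copy() for f in V}
for n,s in seeds.items():
    obs=[]
    for f in views[n]:
        h=seg(n,*V[f],s); cv2.polylines(O[f],[h],True,(0,255,0),1); obs.append((V[f][0],h))
    sym=n in('big','small','wide','narrow')
    r=fit(n,obs,s,sym); one=[fit(n,[o],s,sym) for o in obs]
    print(n,r.x.round(4),round(r.fun,3),[(q.x[:-1].round(3).tolist(),round(q.fun,2)) for q in one])
# knife
q=lambda x,y,ox,oy:((x-ox)*1.28,(y-oy)*1.28)
w2,w3,tp=V['w2'][0],V['w3'][0],V['top0'][0]
tip2,tip3=q(206.5,441.5,0,300),q(683,341.5,400,300); end2=q(158,380.5,0,300)
print('tip',tri([(w2,tip2),(w3,tip3),(tp,(313,228))]),'end',unproj(w2,end2,.016),unproj(tp,(281,253),.016),tri([(w2,end2),(tp,(281,253))]))
cv2.imwrite('pics/ov.png',cv2.resize(np.vstack([np.hstack([O['w0'],O['w1']]),np.hstack([O['w2'],O['w3']])]),(800,600)))
E
python3 a.py
```

```text
tray [ 0.665  -0.1765  0.5214 -0.0167] 0.082 [([0.668, -0.177, 3.66], np.float64(0.05)), ([0.668, -0.183, 3.644], np.float64(0.08))]
pad [ 0.372  -0.2858  2.4082 -0.0057] 0.06 [([0.373, -0.294, 2.422], np.float64(0.07)), ([0.372, -0.286, 2.408], np.float64(0.01))]
stapler [ 0.5396  0.4196  3.1985 -0.0086] 0.322 [([0.549, 0.436, 3.258], np.float64(0.23)), ([0.567, 0.413, -0.014], np.float64(0.28))]
big [0.3752 0.2722 0.0016] 0.266 [([0.375, 0.273], np.float64(0.06)), ([0.375, 0.35], np.float64(0.14)), ([0.376, 0.272], np.float64(0.04))]
small [0.654  0.1717 0.0007] 0.196 [([0.655, 0.173], np.float64(0.38)), ([0.655, 0.171], np.float64(0.1)), ([0.653, 0.172], np.float64(0.09))]
wide [ 0.4635  0.1021 -0.0012] 0.457 [([0.463, 0.102], np.float64(0.02)), ([0.411, -0.012], np.float64(0.74))]
narrow [ 0.5508 -0.4205 -0.0065] 0.291 [([0.549, -0.415], np.float64(0.14)), ([0.626, -0.492], np.float64(0.19))]
tip (array([ 0.48931347, -0.14165909,  0.00855511]), [0.0011652510849970254, 0.00013771553911105273, 0.001186801472676152]) end [[ 0.41088531 -0.03960464]] [[ 0.40802881 -0.03980116]] (array([ 0.40865962, -0.04003047,  0.00482315]), [0.000594786185559378, 0.0005947861855593787])
```

View pics/ov.png

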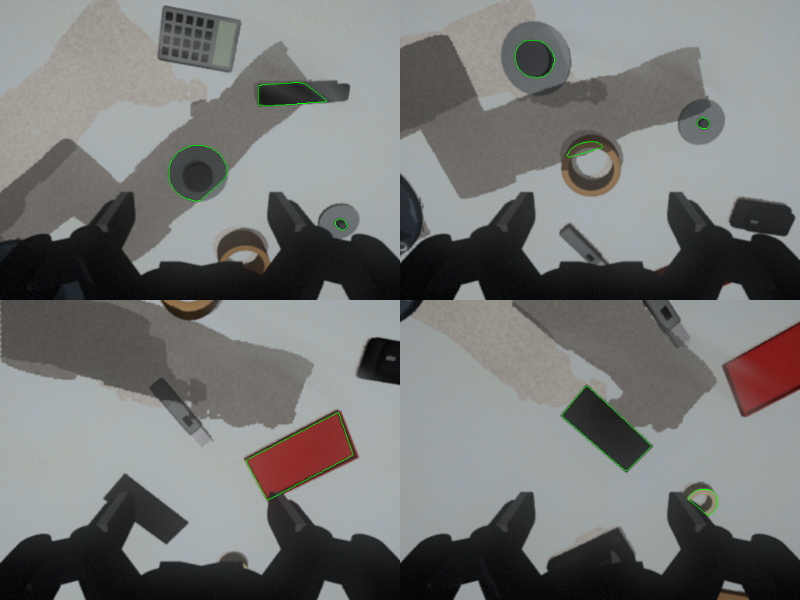

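```bash
cat > k.py <<'E'
from h import *
yk=-.912+np.pi; g=np.array([.452,-.094]); t=np.array([.667,-.178])-.0035*np.array([np.cos(.512),np.sin(.512)])*(1)
yt=.512+np.pi  # tool x = knife -x direction, so the tip points along +.512
t=np.array([.667,-.178])+.0035*np.array([np.cos(.512),np.sin(.512)])
arm.movep([*g,.13],down(yk)); print(arm.move_linear([*g,.020],rate=.1,max_force=15))
arm.clamp(); s=telemetry.observe(); print(s['finger_gap'],s['grip_force'],s['tool_pos'])
if s['finger_gap']<.018: raise SystemExit('missed')
arm.move_linear([*g,.12],rate=.15)
arm.movep([*t,.12],down(yt)); print(telemetry.observe()['finger_gap'])
print(arm.move_linear([*t,.0245],rate=.08,max_force=8)); print(telemetry.observe()['tool_pos'],telemetry.observe()['contact_force'])
arm.gripper_open(); s=telemetry.observe();print(s['contact_force'],s['finger_gap'])
arm.move_linear([*t,.2],rate=.15); arm.movep([.60,-.26,.27],down(np.pi/2)); shot('wrist','k1')
p,im=load('k1'); shot('top','topk')
print(telemetry.observe()['t'])
E
python3 k.py
```

```text
False
0.02590193497547176 58.64725649356842 [ 0.45215068 -0.09407938  0.02052118]
0.02644511981561197
False
[ 0.67048469 -0.17637718  0.02515581] [ 0.20578936 -0.14407942 -0.12496906]
[-0.54149903  0.60404225  0.14805103] 0.08518854204687032
13.8667
```

View pics/k1.png

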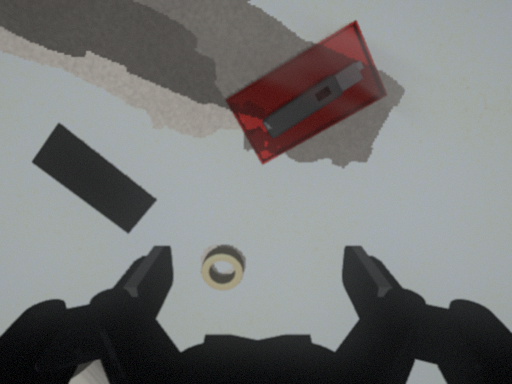

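```bash
cat > n.py <<'E'
from fit import *
T=load('topk'); K1=load('k1'); W3=load('w3')
obs=[(T[0],seg('narrow',*load('top0'),(.548,-.418))),(K1[0],seg('narrow',*K1,(.548,-.418)))]
r=fit('narrow',obs,(.548,-.418),True); print(r.x.round(4),r.fun,[fit('narrow',[o],(.548,-.418),True).x.round(4) for o in obs])
o=obs[1][1][:,0]; print('k1 hull',o.min(0),o.max(0), 'rim', unproj(K1[0],(222,271),.024))
print('tri rim', tri([(K1[0],(222,271)),(T[0],(399,211))]))
obs=[(K1[0],seg('pad',*K1,(.372,-.286))),(W3[0],seg('pad',*W3,(.372,-.286)))]
r=fit('pad',obs,(.372,-.286),False); print('pad',r.x.round(4),r.fun,[fit('pad',[o],(.372,-.286),False).x.round(4) for o in obs])
O=K1[1].copy()
print('t',telemetry.observe()['t'])
E
python3 n.py
```

```text
[ 0.5482 -0.4168 -0.0006] 0.1885929478371702 [array([ 5.485e-01, -4.154e-01,  3.000e-04]), array([ 0.5384, -0.4588, -0.0585])]
k1 hull [202 255] [242 289] rim [[ 0.54821925 -0.41546124]]
tri rim (array([ 0.54725175, -0.41394127,  0.02417715]), [0.0016096184222801335, 0.001609618422280367])
pad [ 3.7150e-01 -2.8500e-01  2.4079e+00 -1.9000e-03] 0.029739868770098682 [array([ 0.3672, -0.2865,  2.411 , -0.0076]), array([ 0.372 , -0.2857,  2.4089, -0.0055])]
t 13.8667
```

```bash
cat > n2.py <<'E'
from h import *
g=[.548,-.4155]; t=[.654,.1715]
y1=np.pi+np.arctan2(g[1],g[0]); y2=np.pi+np.arctan2(t[1],t[0])
arm.movep([*g,.13],down(y1)); print(arm.move_linear([*g,.016],rate=.1,max_force=15))
arm.clamp(); s=telemetry.observe(); print(s['finger_gap'],s['grip_force'])
if s['finger_gap']<.05: raise SystemExit('missed')
arm.move_linear([*g,.13]); arm.movep([*t,.13],down(y2)); print(telemetry.observe()['finger_gap'])
print(arm.move_linear([*t,.024],rate=.08,max_force=8)); s=telemetry.observe(); print(s['tool_pos'],s['contact_force'])
arm.gripper_open(); arm.move_linear([*t,.2])
arm.movep([.52,.30,.27],down(np.pi/2)); shot('wrist','s1')
arm.movep([.44,.22,.27],down(np.pi)); shot('wrist','s2')
print(telemetry.observe()['t'])
cv2.imwrite('pics/s12.png',cv2.resize(np.vstack([load('s1')[1],load('s2')[1]]),(450,600)) )
E
python3 n2.py
```

```text
False
0.060379473880380896 63.67284016683698
0.06043514948523056
False
[0.65440937 0.17160196 0.02461217] [-0.01667902 -0.26238348 -0.29957356]
26.2
```

View pics/s1.png

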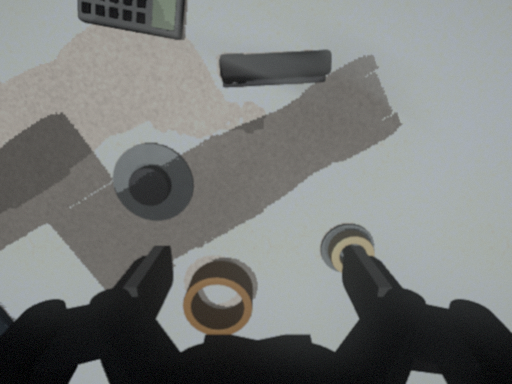

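View pics/s2.png

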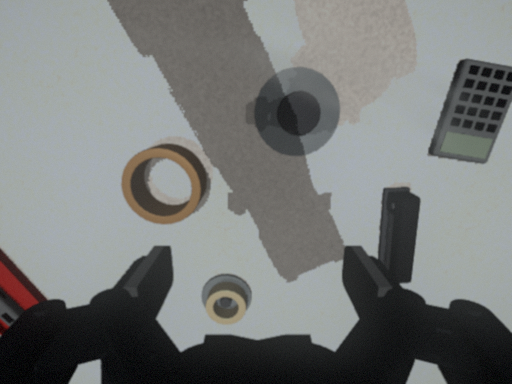

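Run:
```python
from h import *
a=load('s1')[1][35:105,200:350]; b=load('s2')[1][175:295,365:435]
g=lambda i:np.clip(i.astype(float)*1.6,0,255).astype(np.uint8)
a=cv2.resize(g(a),None,fx=5,fy=5,interpolation=cv2.INTER_CUBIC); b=cv2.rotate(b,cv2.ROTATE_90_COUNTERCLOCKWISE); b=cv2.resize(g(b),None,fx=5,fy=5,interpolation=cv2.INTER_CUBIC)[:245]
c=np.zeros((600,750,3),np.uint8); c[:350]=a; c[352:352+245,:600]=b
cv2.imwrite('pics/st.png',c)
```

```text
(no output)
```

View pics/st.png

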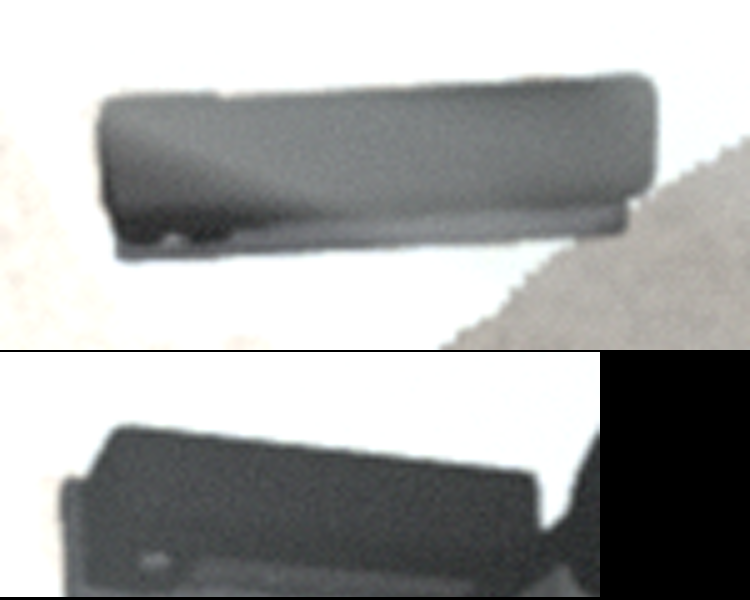

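Run:
```python
from fit import *
s1,s2=load('s1'),load('s2')
A=tri([(s1[0],(220.4,54.6)),(s2[0],(418.8,199))]); B=tri([(s1[0],(330.4,50.2)),(s2[0],(409.4,282))])
print(A,B,'len',np.linalg.norm(B[0]-A[0]))
a,b=unproj(s1[0],[(220.4,54.6),(330.4,50.2)],.048); c,d=unproj(s1[0],[(223.6,87),(325.4,82)],.0)
print('top edge',a,b,'base edge',c,d, 'arm len',np.linalg.norm(b-a),'base',np.linalg.norm(d-c))
t=np.arctan2(*(b-a)[::-1]); n=np.array([np.sin(t),-np.cos(t)])
print('yaw',t,np.arctan2(*(d-c)[::-1]),'centre',(a+b)/2+.013*n,(c+d)/2-.018*n)
print('from s2',[ (unproj(s2[0],[(418.8,199),(409.4,282)],.048)).mean(0)+.013*n])
# hubs / rolls
print('big hub top s1,s2',unproj(s1[0],(151,185),.026),unproj(s2[0],(299,113),.026))
print('big base s1,s2',unproj(s1[0],(153,181),.006),unproj(s2[0],(297,111),.006))
print('tri big hub',tri([(s1[0],(151,185)),(s2[0],(299,113))]))
for f in(s1,s2):
    m=kind('wide',f[1]).astype(np.uint8); 
print('wide rim',unproj(s1[0],(218,306),.048),unproj(s2[0],(165,183),.048),tri([(s1[0],(218,306)),(s2[0],(165,183))]))
print('narrow rim',unproj(s2[0],(226,307),.030),'small base',unproj(s2[0],(227,297),.006))
```

```text
(array([0.47929108, 0.42965853, 0.04244826]), [0.0009533026597378332, 0.0009533026597378265]) (array([0.60096946, 0.43415509, 0.04486877]), [0.00038504734654072555, 0.00038504734654074354]) len 0.12178549166850353
top edge [0.47925494 0.42948976] [0.59997811 0.43389819] base edge [0.4764375  0.39897194] [0.60732707 0.40502246] arm len 0.12080362666618769 base 0.13102934152067097
yaw 0.03650067220069579 0.04619330398153756 centre [0.54009093 0.41870263] [0.54122542 0.41998521]
from s2 [array([0.53911408, 0.41583769])]
big hub top s1,s2 [[0.37872793 0.2751096 ]] [[0.37329401 0.27251948]]
big base s1,s2 [[0.37456186 0.27552941]] [[0.3711948  0.27257644]]
tri big hub (array([0.3742239 , 0.27315705, 0.01610504]), [0.0010268436447469925, 0.0010268436447470883])
wide rim [[0.46384705 0.10204331]] [[0.45682608 0.10554388]] (array([0.46087797, 0.10119348, 0.04276191]), [0.0034743913637928876, 0.003474391363792857])
narrow rim [[0.65439562 0.17348527]] small base [[0.65441905 0.17258248]]
```

```bash
cat > s.py <<'E'
from h import *
def pick(g,z,y,lo,hi,safe=.16):
    arm.movep([*g,safe],down(y)); print('down stop',arm.move_linear([*g,z],rate=.1,max_force=15))
    arm.clamp(); s=telemetry.observe(); print('gap',s['finger_gap'],s['grip_force'])
    if not lo<s['finger_gap']<hi: raise SystemExit('missed')
    arm.move_linear([*g,safe],rate=.12)
def place(t,z,y,safe=.16):
    arm.movep([*t,safe],down(y)); print('held',telemetry.observe()['finger_gap'])
    print('stop',arm.move_linear([*t,z],rate=.06,max_force=10)); s=telemetry.observe(); print(s['tool_pos'],s['contact_force'])
E
python3 - <<'E'
from s import *
pick([.540,.4185],.030,.041+np.pi,.02,.03)
place([.372,-.2855],.0335,2.409)
arm.gripper_open(); arm.move_linear([.372,-.2855,.2])
a=-1.17; d=.044*np.array([np.cos(a),np.sin(a)]); g=np.array([.4625,.102])+d
pick(g,.040,np.pi+.4,.008,.016)
arm.movep([.374+d[0],.273+d[1],.16],down(np.pi+.4)); shot('top','t3'); shot('wrist','w_r')
print(telemetry.observe()['finger_gap'],telemetry.observe()['t'])
E
```

```text
down stop False
gap 0.025284336270255576 59.21327590942383
held 0.025219927663693967
stop False
[ 0.37212905 -0.2855832   0.03369352] [ 0.6799391  -0.70118042 -2.62401268]
down stop False
gap 0.012136141330597221 56.2381118349731
0.012241776777047172 42.5583
```

View pics/w_r.png

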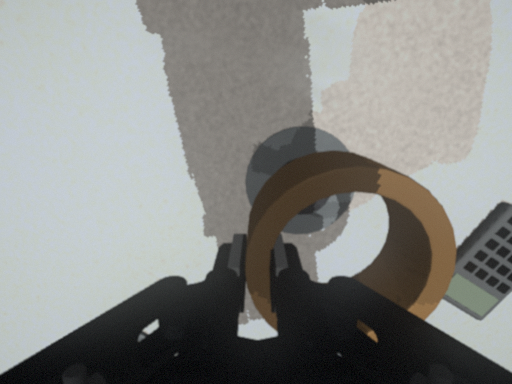

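Run:
```python
from s import *
p,im=load('w_r')
th=np.linspace(0,2*np.pi,9)[:-1]
print(unproj(p,(350,262),.168), proj(p,np.c_[.374+.05*np.cos(th),.273+.05*np.sin(th),0*th+.168]).round())
a=-1.17; d=.044*np.array([np.cos(a),np.sin(a)]); t=np.array([.374,.273])+d
place(t,.0475,np.pi+.4)
arm.gripper_open(); arm.move_linear([*t,.2])
arm.movep([.42,.16,.28],down(np.pi/2)); shot('wrist','e1')
arm.movep([.5,.02,.28],down(np.pi)); shot('wrist','e2')
arm.movep([.36,-.36,.28],down(np.pi/2)); shot('wrist','e3'); shot('top','e0')
print(telemetry.observe()['t'])
ims=[cv2.imread(f'pics/{i}.png') for i in('e1','e2','e3','e0')]
cv2.imwrite('pics/mosaic2.png',cv2.resize(np.vstack([np.hstack(ims[:2]),np.hstack(ims[2:])]),(800,600)))
```

```text
[[0.37001944 0.27092271]] [[304. 349.]
 [378. 349.]
 [440. 306.]
 [456. 234.]
 [406. 175.]
 [316. 175.]
 [252. 232.]
 [252. 304.]]
held 0.011857602745718196
stop False
[0.39134082 0.23260478 0.04775018] [-0.25814952  0.08821971 -1.13223629]
51.6417
```

View pics/mosaic2.png

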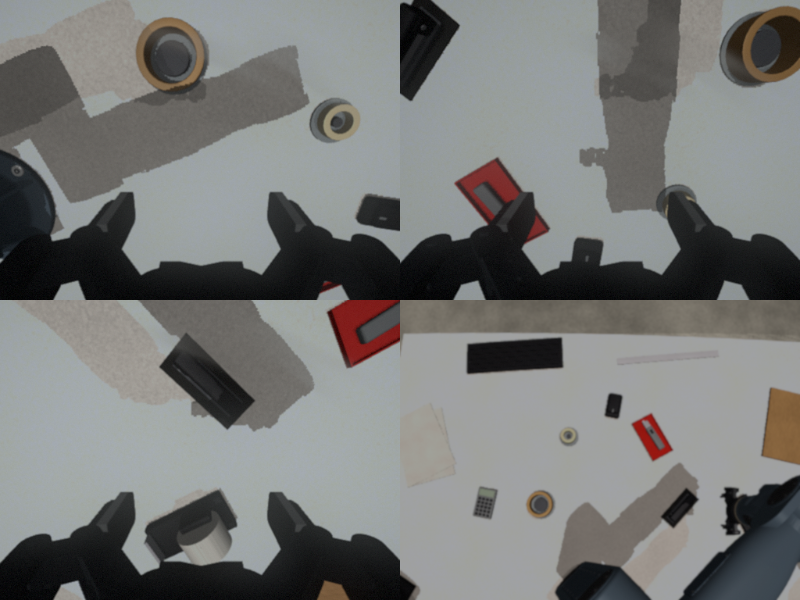

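Run:
```python
from fit import *
p,im=load('e1'); q,jm=load('e3')
a=np.linspace(0,2*np.pi,60)
def dr(im,p,X): cv2.polylines(im,[np.round(proj(p,X)*8).astype(np.int32)],True,(0,255,0),1,shift=3)
S=[]
im=cv2.resize(im,None,fx=1,fy=1)
for (x,y,z,r) in((.374,.273,.054,.05),(.374,.273,.006,.056),(.654,.1715,.030,.031),(.654,.1715,.006,.04)):
    dr(im,p,np.c_[x+r*np.cos(a),y+r*np.sin(a),0*a+z])
c,s=np.cos(2.409),np.sin(2.409)
for L,W,z in((.063,.013,.051),(.065,.018,.003),(.08,.035,.003)):
    dr(jm,q,[[.372+c*u-s*v,-.2855+s*u+c*v,z] for u,v in((-L,-W),(L,-W),(L,W),(-L,W))])
A=cv2.resize(np.clip(im[10:190,160:470]*1.4,0,255).astype(np.uint8),None,fx=2.5,fy=2.5)[:, :775]
B=cv2.resize(np.clip(jm[35:170,190:340]*2.,0,255).astype(np.uint8),None,fx=2,fy=2)
cv2.imwrite('pics/c1.png',A); cv2.imwrite('pics/c2.png',cv2.resize(B,None,fx=2,fy=2))
```

```text
(no output)
```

View pics/c1.png

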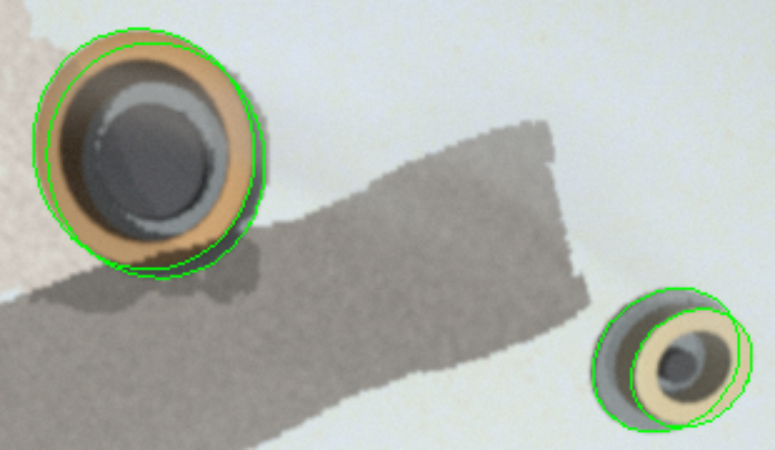

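View pics/c2.png

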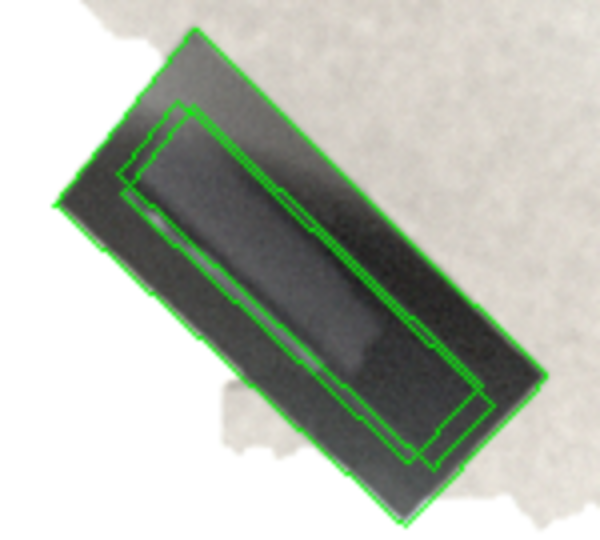

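The overlays show the wide rim around pixel (145,150) and the narrow rim around (690,368). Both match a seated roll to about 2 mm. The stapler at (310,285) is inside the pad outline and upright. In the last top view, the knife lies inside the tray.

```bash
python3 -c "
from h import *
print(telemetry.observe()['contact_force']); print(arm.sign_off())"
```

```text
[3.56429466e-02 7.39334247e-01 7.22486228e-04]
the job is handed in; nothing more can be done
None
```

I handed the job in at about 52 s of the 112 s allowed: the knife went into the red tray first, then the narrow roll over the thin peg, the stapler upright on the pad and the wide roll over the thick hub. The final camera views agree with all four placements, I never touched the mouse or calculator, and sign-off returned no verdict.

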